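# Stand the round-bottomed sample flask in its cork ring

### The arm

A 6-joint arm with a two-finger parallel gripper is mounted at the origin on the work surface. World frame = base frame: x ahead of the robot, y to its left, z up, the work surface at z = 0. Lengths are in m, angles in rad, forces in N, time in s.
With the tool pointing down it reaches from about 0.3 to 0.85 m from the base axis. Payload 5.4 kg.
Tool frame: the origin (TCP) lies where the fingers leave the gripper's body, on its centre line; the fingertips stand 73 mm ahead of it and the grasp point (between the pads) lies 54 mm ahead of it (ctrl.grasp_offset is the distance from the TCP to the grasp point, in m); z points along the fingers, x is the direction in which the jaws open and shut, and the axes are right-handed (so a half turn about z gives the same grasp; the last joint's range is limited). The gripper opens to 85 mm and grips with 20 to 120 N. Pads are 22 mm wide; open, the fingers measure 114 mm over their backs; the gripper's body (76 mm by 85 mm) begins 54 mm behind the grasp point. The pads swing forward as they close: fully open they stand 13 mm farther back than shut.
Start: joints at [-0.21, 0.158, 1.597, -0, 1.386, -0.21], TCP at [0.575, -0, 0.304] pointing down, gripper open.
Joint ranges: [-2.91, 2.91], [-0.94, 2.29], [0.18, 2.7], [-1.29, 4.43], [0.17, 2.64], [-3, 3]. Speed limits (rad/s): [2.57, 2.57, 3.14, 3.14, 3.14, 3.14].

### API

Orientations are given as a unit quaternion [w, x, y, z].
In Python, from workcell import readout, cams, ticket, spotter, ctrl gives the robot as it stands.
- The arm moves only by the tool step_arm, never from a script. Its argument "plan" is a list of rows, each a list of 3 entries, a list of its own where there are three numbers: the closure, from -1 (fully open) to 1 (shut), then the shift along the world's x, y, z in cm, then the turn, a rotation vector about the world's x, y, z in rad. A call has 1 to 10 rows; each row is the pose to reach, as a shift and turn from the pose commanded when the call began; what a row does not reach only later rows make up. A row lasts 1/12 s, in which the tool goes at most 41.7 mm and 7.16 degrees, less where a joint would pass 70% of its speed; a pose out of reach is approached as far as the arm can. A call with a gripper value outside its range is refused whole. The fingers move at their own pace and stop on an object; "squeeze" is the grip in N (left out, the last holds). Time passes only in rows, so rows that repeat a pose let the fingers close. It gives the time, the measured TCP pose, the force and the opening at its end, in the units of the state.
- readout.state(): the state, without advancing time (a new reading comes with each control period).
- cams.grab_frame(name): name is "scene" or "side" or "wrist"; returns (picture, depth): 384x512x3 uint8, red, green, blue; 384x512 float32, m along the optical axis (not along the pixel's ray), 0 where there is no reading.
- cams.calibration(name): a dict with "K" (3x3 intrinsics, pixels), "rvec" (rotation vector, rad) and "tvec" (3), from world to camera coordinates, as OpenCV has them; the wrist camera has in their place "mount" (4x4, takes a point from camera to tool coordinates, whose origin is the TCP and whose axes are the tool frame's). Camera axes: x right, y down, z forward; pixel columns grow to the right and rows downward; lengths in m; the calibration is good to about 2 mm. A picture is of the moment at which its call begins: read the wrist's pose just before it. calibration takes no time and is no camera call.
- ticket.close_job(): hands the job in, once; it reports no verdict.
Trained networks look in the newest picture that a camera, given by its name, has taken for a name from the list of things; names that differ only in an ending like _2 or _b are one class to them, and where a whole thing is asked for, a point or a joint stands for the part that bears it (a point fixed in the world has none). Each returns a list of dicts, best first, with "confidence" (0 to 1); they miss things now and then, are a little off and sometimes report something else, mostly with a low value. They report only what shows in the picture. A call takes as long as a camera call. They do not tell look-alikes from the thing itself.
- spotter.find_in(target, camera): "at" ([x, y, z] in m, in world coordinates, good to about 4 mm: the middle of the surface that is visible of it).
The state is a dict: "t": time; "qpos": joint angles; "joint_velocities": joint speeds; "joint_efforts": joint torques, N m; "position": TCP position; "orientation": TCP orientation; "force": force on the tool from outside, world axes, zero at the start; "moment": the same for the moment, N m; "grip_width": finger opening in m.
Only numpy, scipy, OpenCV 4.12 (cv2) and the standard library are available. Lean on these libraries where they do the work, as an engineer would, in place of code of your own. Each camera call takes 0.05 s, during which the arm holds its last target. There are 200 camera calls.

### The job

The round-bottomed flask is lying back at a slant in its timber carrying cradle. Take it out and stand it upright in the small cork ring, the one it fits, lowering it in gently rather than dropping it; it must be left standing there by itself, neck straight up, with the ring still flat on the bench.

Things in the scene. Friction and masses are not known exactly. Their poses are not given: they have to be found in the camera images.
- flask: Stoppered amber glass flask, 48-84 g: bulb 64 mm in diameter, round neck 24 mm thick, bare from 32 to 112 mm above the origin, then a 28 mm rim and stopper up to 127 mm. Origin: bulb centre; z axis up the neck. Starts leaning 25 degrees. Grip across the neck 94 mm up, fingers in line with it and left and right of the lean (held askew it may swing). In a ring it stays at the slant it is left at.
- small_ring: Loose cork ring lying flat on the bench: 90 mm outside diameter, hole 46 mm, 30 mm high. Origin: centre of its underside, z axis up. The flask's bulb sits on the hole's upper edge, its centre then about 52 mm above the ring's underside.
- large_ring: Another loose cork ring lying flat on the bench, for larger flasks: 140 mm outside diameter, hole 100 mm, 30 mm high; this flask falls through it. Not needed. Origin: centre of its underside, z axis up. The two rings may be in either place.
- cradle: Fixed timber cradle: block 110 x 90 x 30 mm (x, y, z), round socket in the middle. At x = -42 mm two posts (84 mm over their outsides, 108 mm high) carry an 8 mm steel bar 103 mm up; the neck leans on it towards -x. The bulb clears the bar by 5 mm when lifted straight up. Origin: centre of underside, z up. Further back: a conical flask, a jar and a scoop, under 130 mm high.
Mind the look-alikes: they are no part of the job. Leave any pink look-alike of the flask alone. What is shaped like the small_ring but blue is not meant.

How it is judged:
By the outcome, as a careful person would: the job done as asked, in the order asked, and still so for the second after the job is handed in, with the robot touching nothing.
It also fails if it takes over 40 s, if anything falls off the work surface, if the arm or the gripper's body presses on something with over 40 N, if the wrist force passes 120 N, or if a joint passes its speed limit or range.

## Working session

There is one attempt and no reset: what is moved stays moved. The work goes in short steps, Python scripts to look and compute and a tool call to move; the robot and the scene stay as the last step left them, time stands still between calls to the robot, and variables do not carry over. Pictures are saved under pics/ and viewed, about 8 in all and at most 12, crops included, and the job is handed in when it is done.

Besides the shell and the picture viewer there is one more tool, called after "Call:" by a JSON object that holds its "method" and its "body". step_arm: Moves the arm, as the interface text tells. Its arguments: {"type":"object","properties":{"plan":{"type":"array"},"squeeze":{"type":"number"}},"required":["plan"]}

```bash
mkdir -p pics; cat > h.py <<'E'
import numpy as np, cv2
from scipy.spatial.transform import Rotation as R
from workcell import readout, cams, ticket, spotter, ctrl
np.set_printoptions(precision=4,suppress=True)
def grab(n):
    s=readout.state(); im,d=cams.grab_frame(n); c=cams.calibration(n); K=np.array(c["K"])
    v,u=np.mgrid[:384,:512]; P=np.stack([(u-K[0,2])/K[0,0]*d,(v-K[1,2])/K[1,1]*d,d],-1)
    if "mount" in c:
        M=np.array(c["mount"]); o=s["orientation"]; Rt=R.from_quat([o[1],o[2],o[3],o[0]]).as_matrix()
        W=(P@M[:3,:3].T+M[:3,3])@Rt.T+np.array(s["position"])
    else:
        Rc=cv2.Rodrigues(np.array(c["rvec"],float))[0]; W=(P-np.array(c["tvec"]).ravel())@Rc
    W[d<=0]=np.nan
    return im,d,W
def save(n,im): cv2.imwrite("pics/"+n+".png",cv2.cvtColor(im,cv2.COLOR_RGB2BGR))
E
python3 - <<'E'
from h import *
ims=[]
for n in ["scene","side"]:
    im,d,W=grab(n); ims.append(im); np.savez(n+"0.npz",im=im,W=W)
    for t in ["flask","small_ring","large_ring","cradle"]:
        print(n,t,[(np.round(x["at"],3),round(x["confidence"],2)) for x in spotter.find_in(t,n)])
save("a_scene",ims[0]);save("a_side",ims[1])
print(readout.state())
E
```

```text
scene flask [(array([0.491, 0.301, 0.037]), 0.68), (array([0.563, 0.141, 0.082]), 0.56)]
scene small_ring [(array([ 0.53 , -0.306,  0.028]), 0.83), (array([ 0.661, -0.347,  0.032]), 0.76), (array([0.564, 0.141, 0.084]), 0.47)]
scene large_ring [(array([ 0.553, -0.107,  0.03 ]), 0.91)]
scene cradle [(array([ 0.528, -0.305,  0.03 ]), 0.73), (array([0.587, 0.127, 0.028]), 0.62)]
side flask [(array([0.468, 0.295, 0.032]), 0.87), (array([0.546, 0.132, 0.082]), 0.86), (array([ 0.507, -0.318,  0.028]), 0.3)]
side small_ring [(array([ 0.632, -0.348,  0.031]), 0.74)]
side large_ring [(array([ 0.522, -0.117,  0.027]), 0.98)]
side cradle [(array([0.545, 0.108, 0.029]), 0.87)]
{'t': 0.5, 'qpos': array([-0.2101,  0.1584,  1.5971, -0.    ,  1.3862, -0.2101]), 'joint_velocities': array([-0.0011, -0.001 , -0.0034, -0.0003,  0.0002,  0.0008]), 'joint_efforts': array([ -0.0003, -39.5645, -33.1387,  -0.0001,   0.0016,   0.    ]), 'position': array([ 0.575 , -0.    ,  0.3039]), 'orientation': array([-0.    ,  1.    , -0.    , -0.0001]), 'force': array([-0.0234,  0.2802,  0.8665]), 'moment': array([-0.0375, -0.0181,  0.0552]), 'grip_width': 0.08548356755290881}
```

View pics/a_scene.png

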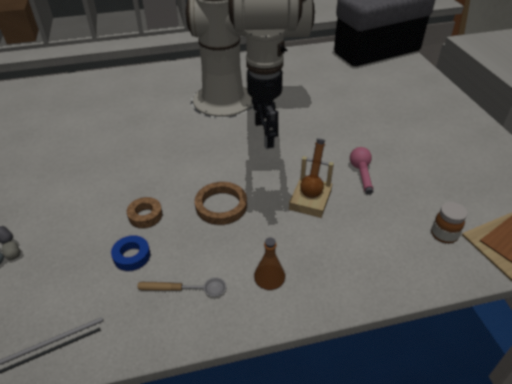

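View pics/a_side.png

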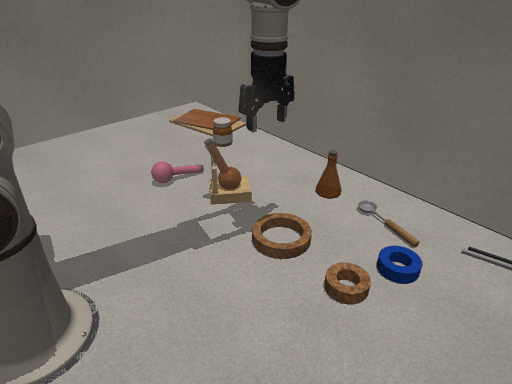

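The scene view shows the flask in its cradle at (312,186), its neck leaning to the robot up to (320,145). The small cork ring is at (145,212), the large ring at (220,202), the blue decoy at (130,252) and the pink one at (360,160). The side view agrees. Next I'll fit the flask and ring to the depth data.

```bash
cat >> h.py <<'E'
from scipy.optimize import least_squares
def flask_res(p,X):
    c=p[:3]; a=np.array([np.sin(p[4])*np.cos(p[3]),np.sin(p[4])*np.sin(p[3]),np.cos(p[4])])
    r=X-c; h=r@a; rad=np.linalg.norm(r-h[:,None]*a,axis=1)
    ds=np.linalg.norm(r,axis=1)-.032
    rr=np.where(h>.112,.014,.012)
    dn=np.maximum(rad-rr,np.abs(h-.08)-.047)
    return np.where(np.abs(ds)<np.abs(dn),ds,dn)
def fit_flask(X,p0):
    for g in (.02,.008,.006):
        m=np.abs(flask_res(p0,X))<g
        p0=least_squares(lambda p:flask_res(p,X[m]),p0,loss="soft_l1",f_scale=.002).x
    m=np.abs(flask_res(p0,X))<.006
    return p0,m.sum(),np.sqrt(np.mean(flask_res(p0,X[m])**2))
def fit_ring(W,x,y,ro,ri):
    X=W.reshape(-1,3); X=X[np.isfinite(X).all(1)]
    for _ in range(5):
        rr=np.hypot(X[:,0]-x,X[:,1]-y); m=(rr<ro+.01)&(X[:,2]>.022)&(X[:,2]<.04)
        T=X[m]
        f=lambda p:np.maximum(np.maximum(np.hypot(T[:,0]-p[0],T[:,1]-p[1])-ro,ri-np.hypot(T[:,0]-p[0],T[:,1]-p[1])),0)
        # centre on top annulus: mid-radius distance as weak term
        q=least_squares(lambda p:np.r_[f(p),.1*(np.hypot(T[:,0]-p[0],T[:,1]-p[1])-(ro+ri)/2)],[x,y]).x; x,y=q
    return x,y,np.median(T[:,2]),m.sum()
E
python3 - <<'E'
from h import *
both=[]
for n in ["scene","side"]:
    z=np.load(n+"0.npz"); W=z["W"]; im=z["im"].astype(float)
    print(n,"ring",fit_ring(W,.64,-.345,.045,.023) if n=="side" else fit_ring(W,.525,-.305,.045,.023), fit_ring(W,.53,-.31,.045,.023))
    X=W.reshape(-1,3); C=im.reshape(-1,3)
    g=np.isfinite(X).all(1)&(np.hypot(X[:,0]-.54,X[:,1]-.135)<.13)&(X[:,2]>.034)&(X[:,2]<.2)
    am=g&(C[:,0]>1.6*C[:,2])&(C[:,0]<150)
    # cradle block top
    b=np.isfinite(X).all(1)&(np.hypot(X[:,0]-.56,X[:,1]-.13)<.09)&(np.abs(X[:,2]-.03)<.005)
    print("block",b.sum(),cv2.minAreaRect(X[b][:,:2].astype(np.float32)),"amber",am.sum())
    both.append(X[am])
    print(fit_flask(X[am],np.array([.56,.13,.06,np.pi,.44])))
print(fit_flask(np.vstack(both),np.array([.56,.13,.06,np.pi,.44])))
E
```

```text
scene ring (np.float64(0.5188889225952668), np.float64(-0.3054886742077761), np.float64(0.02890657746052251), np.int64(576)) (np.float64(0.5188889225755416), np.float64(-0.3054886739744099), np.float64(0.02890657746052251), np.int64(576))
block 570 ((0.568148136138916, 0.13247251510620117), (0.09027421474456787, 0.11496730148792267), 55.93832778930664) amber 680
(array([0.5665, 0.1336, 0.0509, 2.5544, 0.441 ]), np.int64(667), np.float64(0.0017662744966481297))
side ring (np.float64(0.6465146850009628), np.float64(-0.3487919942123162), np.float64(0.02991969071331698), np.int64(860)) (np.float64(0.5171572272305499), np.float64(-0.3081749044009924), np.float64(0.029977605928444076), np.int64(989))
block 429 ((0.5675877928733826, 0.13141989707946777), (0.09593909233808517, 0.10970903933048248), 56.00396728515625) amber 650
(array([0.568 , 0.1322, 0.0517, 3.0707, 0.4644]), np.int64(546), np.float64(0.0022047134039949925))
(array([0.5669, 0.133 , 0.0511, 2.9939, 0.3016]), np.int64(1131), np.float64(0.0022810295587069613))
```

```bash
cat >> h.py <<'E'
def goal(c,az,lean,back,h=.094):
    a=np.array([np.sin(lean)*np.cos(az),np.sin(lean)*np.sin(az),np.cos(lean)])
    x=np.array([np.sin(az),-np.cos(az),0]); z=-a; Rm=np.c_[x,np.cross(z,x),z]
    return np.array(c)+(h+.054+back)*a, Rm
def delta(pg,Rg):
    s=readout.state(); o=s["orientation"]; Rc=R.from_quat([o[1],o[2],o[3],o[0]]).as_matrix()
    rv=R.from_matrix(Rg@Rc.T).as_rotvec()
    print("shift cm",(pg-s["position"])*100,"turn",rv,"deg",np.degrees(np.linalg.norm(rv)))
E
python3 - <<'E'
from h import *
delta(*goal([.567,.133,.051],2.553,.436,.10))
print(cams.calibration("wrist"))
E
```

```text
shift cm [-9.5065 19.1187 -2.8054] turn [-0.4001 -0.2141  0.9662] deg 61.15953386526406
{'K': array([[326.9372,   0.    , 256.6253],
       [  0.    , 326.9372, 188.761 ],
       [  0.    ,   0.    ,   1.    ]]), 'mount': array([[ 1.    ,  0.0002,  0.0003,  0.0016],
       [-0.0003,  0.9535,  0.3014, -0.0761],
       [-0.0002, -0.3014,  0.9535, -0.0702],
       [ 0.    ,  0.    ,  0.    ,  1.    ]])}
```

Call:
{"method": "step_arm", "body": {"plan": [[-1,[-9.5,19.1,0],[-0.4,-0.214,0.966]],[-1,[-9.5,19.1,0],[-0.4,-0.214,0.966]],[-1,[-9.5,19.1,0],[-0.4,-0.214,0.966]],[-1,[-9.5,19.1,0],[-0.4,-0.214,0.966]],[-1,[-9.5,19.1,0],[-0.4,-0.214,0.966]],[-1,[-9.5,19.1,0],[-0.4,-0.214,0.966]],[-1,[-9.5,19.1,0],[-0.4,-0.214,0.966]],[-1,[-9.5,19.1,0],[-0.4,-0.214,0.966]],[-1,[-9.5,19.1,-2.8],[-0.4,-0.214,0.966]],[-1,[-9.5,19.1,-2.8],[-0.4,-0.214,0.966]]]}}

```text
t: 1.33
position: [0.4769, 0.1909, 0.2711]
orientation: [0.19, 0.861, 0.462, 0.098]
force: [-0.7, -0.5, -1.7]
grip_width: 0.0857
```

Call:
{"method": "step_arm", "body": {"plan": [[-1,[0,0,0],[0,0,0]],[-1,[0,0,0],[0,0,0]],[-1,[0,0,0],[0,0,0]]]}}

```text
t: 1.58
position: [0.481, 0.1909, 0.2775]
orientation: [0.191, 0.861, 0.459, 0.103]
force: [0.1, -0.6, 0.5]
grip_width: 0.0855
```

```bash
cat > fl.py <<'E'
from h import *
import sys
im,d,W=grab("wrist"); save(sys.argv[1],im); np.savez("w.npz",im=im,W=W)
X=W.reshape(-1,3); C=im.reshape(-1,3).astype(float)
g=np.isfinite(X).all(1)&(np.hypot(X[:,0]-.54,X[:,1]-.145)<.12)&(X[:,2]>.034)&(X[:,2]<.2)
am=g&(C[:,0]>1.6*C[:,2])&(C[:,0]<150)
p=[.567,.133,.051,2.553,.436]
print(am.sum(),np.abs(flask_res(np.array(p),X[am])).mean(),fit_flask(X[am],np.array(p)))
b=np.isfinite(X).all(1)&(np.hypot(X[:,0]-.56,X[:,1]-.13)<.09)&(np.abs(X[:,2]-.03)<.004)
print(b.sum(),cv2.minAreaRect(X[b][:,:2].astype(np.float32)))
E
python3 fl.py w1; python3 -c "
from h import *
delta(*goal([.567,.133,.051],2.553,.436,.10))"
```

```text
4148 0.011218654831785335 (array([0.5676, 0.132 , 0.052 , 2.5418, 0.4258]), np.int64(2624), np.float64(0.0007832828640247794))
3413 ((0.5669616460800171, 0.13238483667373657), (0.09016059339046478, 0.11073879152536392), 55.958805084228516)
shift cm [-0.108  0.023 -0.169] turn [-0.0011  0.0021  0.0016] deg 0.1635774809132031
```

View pics/w1.png

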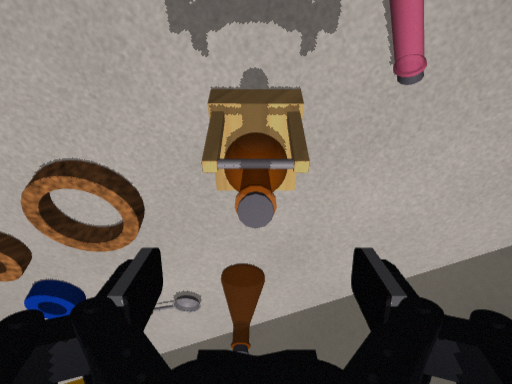

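The wrist view shows the neck centred between the jaws, with the stopper at (255,210), the bar at (255,163) and the bulb behind it. The fit agrees with the earlier one to about 1 mm, so I'll compute the approach.

```bash
python3 -c "
from h import *
delta(*goal([.5675,.132,.0515],2.546,.432,.03))
delta(*goal([.5675,.132,.0515],2.546,.432,.0))"
```

```text
shift cm [ 2.4836 -1.7108 -6.4342] turn [ 0.0011  0.0054 -0.0054] deg 0.444652399754748
shift cm [ 3.5234 -2.4155 -9.1585] turn [ 0.0011  0.0054 -0.0054] deg 0.444652399754748
```

Call:
{"method": "step_arm", "body": {"plan": [[-1,[0.9,-0.6,-2.3],[0,0,0]],[-1,[1.8,-1.2,-4.6],[0,0,0]],[-1,[2.5,-1.7,-6.4],[0,0.005,-0.005]],[-1,[2.8,-1.9,-7.3],[0,0.005,-0.005]],[-1,[3.1,-2.1,-8.2],[0,0.005,-0.005]],[-1,[3.5,-2.4,-9.2],[0,0.005,-0.005]],[-1,[3.5,-2.4,-9.2],[0,0.005,-0.005]],[-1,[3.5,-2.4,-9.2],[0,0.005,-0.005]],[-1,[3.5,-2.4,-9.2],[0,0.005,-0.005]]]}}

```text
t: 2.38
position: [0.5154, 0.1673, 0.1849]
orientation: [0.19, 0.862, 0.459, 0.1]
force: [-0.7, -0.5, 0.2]
grip_width: 0.0854
```

```bash
python3 fl.py w2; python3 -c "
from h import *
delta(*goal([.5675,.132,.0515],2.546,.432,.0))"
```

```text
11609 0.012030492505136707 (array([0.5677, 0.1321, 0.0522, 2.5419, 0.434 ]), np.int64(7037), np.float64(0.0006015186228518752))
6491 ((0.5671781301498413, 0.13250871002674103), (0.09012245386838913, 0.11110416054725647), 56.09313201904297)
shift cm [ 0.0759 -0.0544  0.092 ] turn [ 0.0017  0.     -0.0022] deg 0.1587672635653234
```

View pics/w2.png

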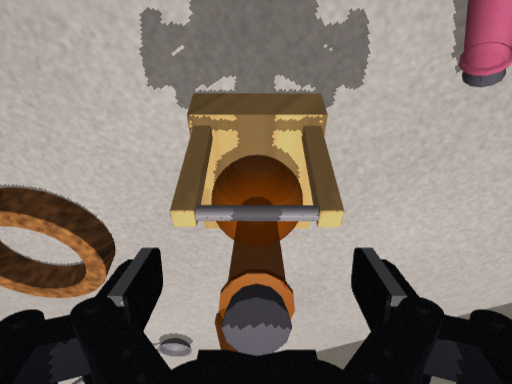

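The neck is centred between the open pads, with the stopper at (257,318), and the pose error is about 1 mm. Closing.

Call:
{"method": "step_arm", "body": {"plan": [[0,[0.1,-0.1,0.1],[0,0,0]],[0.3,[0.1,-0.1,0.1],[0,0,0]],[1,[0.1,-0.1,0.1],[0,0,0]],[1,[0.1,-0.1,0.1],[0,0,0]],[1,[0.1,-0.1,0.1],[0,0,0]],[1,[0.1,-0.1,0.1],[0,0,0]],[1,[0.1,-0.1,0.1],[0,0,0]],[1,[0.1,-0.1,0.1],[0,0,0]],[1,[0.1,-0.1,0.1],[0,0,0]],[1,[0.1,-0.1,0.1],[0,0,0]]], "squeeze": 35}}

```text
t: 3.27
position: [0.5161, 0.1662, 0.185]
orientation: [0.19, 0.862, 0.459, 0.1]
force: [-0.3, 1.6, 1.0]
grip_width: 0.0234
```

Call:
{"method": "step_arm", "body": {"plan": [[1,[0,0,0],[0,0,0]],[1,[0,0,0],[0,0,0]],[1,[0,0,0],[0,0,0]]]}}

```text
t: 3.52
position: [0.5161, 0.1661, 0.185]
orientation: [0.19, 0.862, 0.459, 0.1]
force: [0.2, 1.3, 0.2]
grip_width: 0.0234
```

Gripped at 23.4 mm. Lifting straight up.

Call:
{"method": "step_arm", "body": {"plan": [[1,[0,0,0.5],[0,0,0]],[1,[0,0,1.5],[0,0,0]],[1,[0,0,3],[0,0,0]],[1,[0,0,4.5],[0,0,0]],[1,[0,0,6],[0,0,0]],[1,[0,0,7.5],[0,0,0]],[1,[0,0,9],[0,0,0]],[1,[0,0,11],[0,0,0]],[1,[0,0,12.5],[0,0,0]],[1,[0,0,13],[0,0,0]]]}}

```text
t: 4.35
position: [0.5168, 0.166, 0.3187]
orientation: [0.191, 0.862, 0.458, 0.102]
force: [-0.3, -0.1, 0.2]
grip_width: 0.0235
```

Call:
{"method": "step_arm", "body": {"plan": [[1,[0,0,0.5],[0,0,0]],[1,[0,0,0.5],[0,0,0]],[1,[0,0,0.5],[0,0,0]]]}}

```text
t: 4.6
position: [0.5156, 0.1659, 0.3191]
orientation: [0.19, 0.862, 0.459, 0.099]
force: [0.9, -0.3, -0.6]
grip_width: 0.0235
```

```bash
cat > held.py <<'E'
from h import *
# flask pose in the hand, from the wrist camera
def held(show=None):
    s=readout.state(); o=s["orientation"]; Rt=R.from_quat([o[1],o[2],o[3],o[0]]).as_matrix(); p=np.array(s["position"])
    im,d,W=grab("wrist")
    if show: save(show,im)
    c0=p+Rt@[0,0,.148]; a=-Rt[:,2]
    X=W.reshape(-1,3); X=X[np.isfinite(X).all(1)]
    p0=np.r_[c0,np.arctan2(a[1],a[0]),np.arccos(a[2])]
    X=X[np.abs(flask_res(p0,X))<.015]
    def f(q,Y): return flask_par(q,Y)
    # free axis as vector (avoids the singularity at upright)
    def res(q,Y):
        ax=np.array([q[3],q[4],np.sqrt(1-q[3]**2-q[4]**2)]); r=Y-q[:3]; h=r@ax
        rad=np.linalg.norm(r-h[:,None]*ax,axis=1)
        e1=np.linalg.norm(r,axis=1)-.032; e2=np.where(h>.112,rad-.014,rad-.012)
        return np.where(np.abs(e1)<np.abs(e2),e1,e2)
    q=np.r_[c0,a[0],a[1]]
    for g in (.012,.006,.004):
        m=np.abs(res(q,X))<g; q=least_squares(res,q,args=(X[m],),loss="soft_l1",f_scale=.002).x
    ax=np.array([q[3],q[4],np.sqrt(1-q[3]**2-q[4]**2)])
    print("n",m.sum(),"rms",np.sqrt(np.mean(res(q,X[m])**2)),"centre",q[:3],"axis",ax,"lean deg",np.degrees(np.arccos(ax[2])),"centre-expected",q[:3]-c0,"axis in tool",Rt.T@ax, "pos",p)
    return q[:3],ax
E
python3 -c "
from held import *
held('w3')
im,d,W=grab('side'); save('s3',im)"
```

```text
n 11978 rms 0.0015400846522351202 centre [0.5667 0.1315 0.1859] axis [-0.3467  0.2304  0.9092] lean deg 24.600140240751735 centre-expected [0.0002 0.0006 0.0013] axis in tool [-0.0064  0.0013 -1.    ] pos [0.5156 0.1659 0.3191]
```

View pics/s3.png

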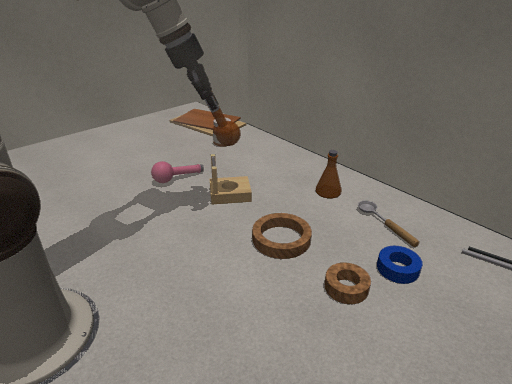

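```bash
python3 -c "
from h import *
delta(*goal([.518,-.307,.15],2.546,0,0))"
```

```text
shift cm [  0.2564 -47.2816  -2.0469] turn [ 0.2446  0.3536 -0.0027] deg 24.634046572113586
```

Call:
{"method": "step_arm", "body": {"plan": [[1,[0,-1,0],[0.03,0.04,0]],[1,[0,-3,0],[0.06,0.08,0]],[1,[0,-6,0],[0.09,0.13,0]],[1,[0,-9,0],[0.12,0.17,0]],[1,[0,-12,0],[0.15,0.22,0]],[1,[0,-15,0],[0.18,0.26,0]],[1,[0,-18,0],[0.21,0.3,0]],[1,[0,-21,0],[0.235,0.34,0]],[1,[0.1,-24,0],[0.245,0.354,-0.003]],[1,[0.1,-27,0],[0.245,0.354,-0.003]]]}}

```text
t: 5.53
position: [0.5168, -0.1059, 0.3188]
orientation: [-0.001, 0.884, 0.468, 0.0]
force: [1.3, 0.8, -1.1]
grip_width: 0.023
```

Call:
{"method": "step_arm", "body": {"plan": [[1,[0,-3,0],[0,0,0]],[1,[0.1,-6,-0.5],[0,0,0]],[1,[0.1,-9,-1],[0,0,0]],[1,[0.1,-12,-1.5],[0,0,0]],[1,[0.1,-15,-2],[0,0,0]],[1,[0.1,-17.5,-2],[0,0,0]],[1,[0.2,-19.5,-2],[0,0,0]],[1,[0.2,-20.3,-2],[0,0,0]],[1,[0.2,-20.3,-2],[0,0,0]],[1,[0.2,-20.3,-2],[0,0,0]]]}}

```text
t: 6.37
position: [0.5189, -0.3064, 0.2992]
orientation: [-0.001, 0.884, 0.468, 0.001]
force: [-0.0, 0.7, -0.6]
grip_width: 0.0237
```

Call:
{"method": "step_arm", "body": {"plan": [[1,[0,0,0],[0,0,0]],[1,[0,0,0],[0,0,0]],[1,[0,0,0],[0,0,0]]]}}

```text
t: 6.62
position: [0.5192, -0.3059, 0.3001]
orientation: [0.0, 0.883, 0.469, 0.001]
force: [-0.0, 0.1, -0.4]
grip_width: 0.0231
```

```bash
cat > look.py <<'E'
from held import *
import sys
c,a=held('w_'+sys.argv[1])
for n in ("wrist","side","scene"):
    im,d,W=grab(n)
    if n!="wrist": save(n+'_'+sys.argv[1],im)
    print(n,fit_ring(W,.518,-.307,.045,.023))
delta(*goal([.518,-.307,.052],2.546,0,0))
E
python3 look.py 4
```

```text
n 12009 rms 0.0015389533022669491 centre [ 0.5201 -0.3056  0.154 ] axis [-0.0032 -0.007   1.    ] lean deg 0.44086045153082754 centre-expected [0.0006 0.0002 0.0019] axis in tool [-0.0057  0.0026 -1.    ] pos [ 0.5192 -0.3059  0.3001]
wrist (np.float64(0.5175800852767386), np.float64(-0.3065583349882115), np.float64(0.03017000853167154), np.int64(2430))
side (np.float64(0.5170344392385635), np.float64(-0.3082733438919383), np.float64(0.029956316735697874), np.int64(992))
scene (np.float64(0.518961265775328), np.float64(-0.305398977528721), np.float64(0.028946899216040465), np.int64(578))
shift cm [ -0.1101  -0.0401 -10.0031] turn [-0.0007  0.0022  0.0003] deg 0.13147376892709303
```

View pics/w_4.png

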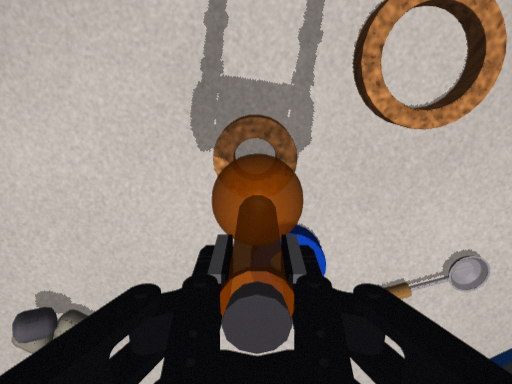

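The wrist view shows the flask upright, the bulb at (257,198), with the small ring behind it centred near (255,155). Lowering to about 2 cm above the seat.

Call:
{"method": "step_arm", "body": {"plan": [[1,[-0.1,0,-1.5],[0,0.002,0]],[1,[-0.2,-0.1,-3],[0,0.002,0]],[1,[-0.2,-0.1,-4.5],[0,0.002,0]],[1,[-0.2,-0.1,-6],[0,0.002,0]],[1,[-0.2,-0.1,-7],[0,0.002,0]],[1,[-0.2,-0.1,-8],[0,0.002,0]],[1,[-0.2,-0.1,-8],[0,0.002,0]],[1,[-0.2,-0.1,-8],[0,0.002,0]],[1,[-0.2,-0.1,-8],[0,0.002,0]]]}}

```text
t: 7.57
position: [0.5174, -0.3084, 0.2209]
orientation: [0.0, 0.884, 0.468, 0.0]
force: [-0.4, -0.6, -0.4]
grip_width: 0.0233
```

```bash
python3 look.py 5
```

```text
n 11977 rms 0.001529266830068177 centre [ 0.5182 -0.3082  0.0748] axis [-0.0026 -0.0063  1.    ] lean deg 0.3919816272365747 centre-expected [0.0006 0.0002 0.0019] axis in tool [-0.0063  0.0026 -1.    ] pos [ 0.5174 -0.3084  0.2209]
wrist (np.float64(0.5172618790951496), np.float64(-0.306300155248865), np.float64(0.030204379517054597), np.int64(3425))
side (np.float64(0.5169674077913605), np.float64(-0.30793868267500224), np.float64(0.029849973524208116), np.int64(732))
scene (np.float64(0.5186901683468387), np.float64(-0.30505993303822826), np.float64(0.02885100443586306), np.int64(427))
shift cm [ 0.0667  0.1305 -2.0828] turn [0.0003 0.0012 0.0009] deg 0.08586218778061375
```

View pics/side_5.png

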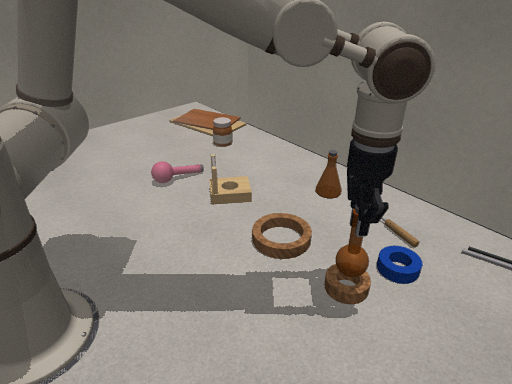

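The side view shows the upright flask about 2 cm above the small ring at (348,283). I'll shift it 1.5 mm in y and lower slowly.

Call:
{"method": "step_arm", "body": {"plan": [[1,[0,0.1,-0.4],[0,0,0]],[1,[-0.1,0.2,-0.8],[0,0,0]],[1,[-0.1,0.2,-1.2],[0,0,0]],[1,[-0.1,0.2,-1.5],[0,0,0]],[1,[-0.1,0.2,-1.7],[0,0,0]],[1,[-0.1,0.2,-1.8],[0,0,0]],[1,[-0.1,0.2,-1.9],[0,0,0]],[1,[-0.1,0.2,-2.0],[0,0,0]],[1,[-0.1,0.2,-2.0],[0,0,0]],[1,[-0.1,0.2,-2.0],[0,0,0]]]}}

```text
t: 8.6
position: [0.516, -0.3061, 0.2]
orientation: [-0.0, 0.884, 0.468, 0.0]
force: [0.2, 0.3, -0.7]
grip_width: 0.0233
```

```bash
python3 look.py 6
```

```text
n 12132 rms 0.0015100214320833134 centre [ 0.5164 -0.3056  0.0537] axis [ 0.0066 -0.0097  0.9999] lean deg 0.6720242426249606 centre-expected [0.0003 0.0003 0.0017] axis in tool [-0.0037  0.0107 -0.9999] pos [ 0.516  -0.3061  0.2   ]
wrist (np.float64(0.5160739161038832), np.float64(-0.3054515901050221), np.float64(0.030141523815891497), np.int64(3547))
side (np.float64(0.5172495538036079), np.float64(-0.3078622224995296), np.float64(0.029935465191286748), np.int64(650))
scene (np.float64(0.5184409570438755), np.float64(-0.3051417462543519), np.float64(0.028875185674337514), np.int64(391))
shift cm [ 0.1974 -0.0936 -0.0031] turn [-0.0006  0.0002  0.0009] deg 0.06522984111127353
```

Call:
{"method": "step_arm", "body": {"plan": [[1,[0.1,0,0],[0,0,0]],[1,[0.1,0,-0.05],[0,0,0]],[1,[0.1,0,-0.1],[0,0,0]],[1,[0.1,0,-0.1],[0,0,0]],[1,[0.1,0,-0.1],[0,0,0]]]}}

```text
t: 9.22
position: [0.517, -0.3061, 0.199]
orientation: [-0.0, 0.884, 0.468, 0.0]
force: [-0.1, 0.3, -0.2]
grip_width: 0.0231
```

```bash
python3 -c "
from held import *
for i in range(4): s=readout.state(); print(s['force'],s['moment']); held()"
```

```text
[-0.1327  0.3187 -0.2124] [-0.0205 -0.0121  0.0085]
n 12193 rms 0.0015361582684730436 centre [ 0.5173 -0.3055  0.0526] axis [ 0.0069 -0.0114  0.9999] lean deg 0.7634226086012584 centre-expected [0.0002 0.0004 0.0016] axis in tool [-0.0049  0.0119 -0.9999] pos [ 0.517  -0.3061  0.199 ]
[ 0.0255 -0.4696 -0.4446] [ 0.0019 -0.0467  0.0276]
n 12189 rms 0.0015386473130693831 centre [ 0.5173 -0.3055  0.0526] axis [ 0.0075 -0.011   0.9999] lean deg 0.7643601887254412 centre-expected [0.0002 0.0004 0.0016] axis in tool [-0.0042  0.0122 -0.9999] pos [ 0.5171 -0.3061  0.199 ]
[ 0.3823 -0.2592  0.248 ] [ 0.0116 -0.0659 -0.0314]
n 12197 rms 0.0015386647884783752 centre [ 0.5173 -0.3055  0.0526] axis [ 0.0073 -0.0106  0.9999] lean deg 0.7366861479926938 centre-expected [0.0002 0.0004 0.0016] axis in tool [-0.004   0.0117 -0.9999] pos [ 0.517 -0.306  0.199]
[ 0.7098  0.1865 -0.5107] [ 0.0099 -0.04   -0.0149]
n 12199 rms 0.0015402059346732995 centre [ 0.5173 -0.3055  0.0526] axis [ 0.0071 -0.0109  0.9999] lean deg 0.7459897227925365 centre-expected [0.0002 0.0004 0.0016] axis in tool [-0.0044  0.0118 -0.9999] pos [ 0.517  -0.3061  0.199 ]
```

Call:
{"method": "step_arm", "body": {"plan": [[1,[0,0,-0.05],[0,0,0]],[1,[0,0,-0.1],[0,0,0]],[1,[0,0,-0.1],[0,0,0]],[1,[0,0,-0.1],[0,0,0]]]}}

```text
t: 9.75
position: [0.5172, -0.3063, 0.1983]
orientation: [0.0, 0.884, 0.468, 0.0]
force: [-0.3, -0.7, 1.7]
grip_width: 0.0234
```

Call:
{"method": "step_arm", "body": {"plan": [[1,[0,0,-0.05],[0,0,0]],[1,[0,0,-0.05],[0,0,0]],[1,[0,0,-0.05],[0,0,0]]]}}

```text
t: 10.0
position: [0.5173, -0.3064, 0.198]
orientation: [0.0, 0.884, 0.468, 0.0]
force: [-0.4, -0.9, 4.9]
grip_width: 0.0234
```

```bash
python3 -c "
from held import *
F=[]
for i in range(6): F.append(readout.state()['force']); cams.grab_frame('side')
print(np.mean(F,0)); held()"
```

```text
[ 0.1951 -1.0037  5.1978]
n 12283 rms 0.0015555997537294037 centre [ 0.5174 -0.3059  0.0515] axis [ 0.0089 -0.0106  0.9999] lean deg 0.7962497231610878 centre-expected [0.     0.0005 0.0015] axis in tool [-0.0034  0.0142 -0.9999] pos [ 0.5173 -0.3063  0.198 ]
```

The flask is seated, pressing with 5 N. I'll ease off to about 1 N and then open the fingers gradually.

Call:
{"method": "step_arm", "body": {"plan": [[1,[0,0,0.05],[0,0,0]],[1,[0,0,0.05],[0,0,0]],[1,[0,0,0.05],[0,0,0]],[1,[0,0,0.05],[0,0,0]]], "squeeze": 20}}

```text
t: 10.68
position: [0.5171, -0.3062, 0.1981]
orientation: [0.0, 0.884, 0.468, 0.0]
force: [0.1, -0.8, 3.7]
grip_width: 0.0238
```

Call:
{"method": "step_arm", "body": {"plan": [[0.4,[0,0,0],[0,0,0]],[0.3,[0,0,0],[0,0,0]],[0.1,[0,0,0],[0,0,0]],[-0.2,[0,0,0],[0,0,0]],[-0.5,[0,0,0],[0,0,0]],[-0.8,[0,0,0],[0,0,0]],[-1,[0,0,0],[0,0,0]],[-1,[0,0,0],[0,0,0]],[-1,[0,0,0],[0,0,0]],[-1,[0,0,0],[0,0,0]]]}}

```text
t: 11.52
position: [0.517, -0.306, 0.1979]
orientation: [-0.0, 0.884, 0.468, 0.0]
force: [-0.2, 1.4, 0.0]
grip_width: 0.0856
```

```bash
python3 -c "
from held import *
print(readout.state()['grip_width']); held('w7')"
```

```text
0.08557439176527584
n 11950 rms 0.0015049709760875094 centre [ 0.5172 -0.3061  0.0512] axis [ 0.033  -0.0311  0.999 ] lean deg 2.6023046505314915 centre-expected [ 0.0002 -0.0002  0.0013] axis in tool [-0.0065  0.0444 -0.999 ] pos [ 0.517  -0.306   0.1979]
```

View pics/w7.png

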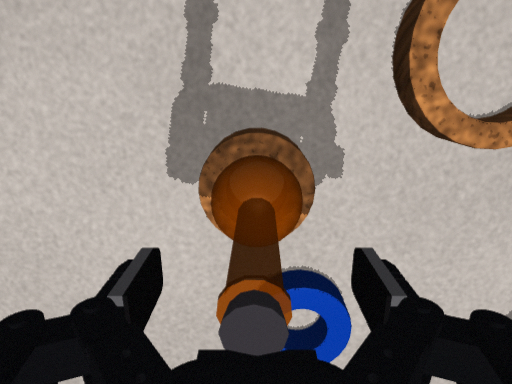

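The flask is standing free in the ring, which is at (257,185), but the fit suggests a lean of about 2.6°. I'll back off straight up and measure from all the cameras.

Call:
{"method": "step_arm", "body": {"plan": [[-1,[0,0,1],[0,0,0]],[-1,[0,0,3],[0,0,0]],[-1,[0,0,5],[0,0,0]],[-1,[0,0,7],[0,0,0]],[-1,[0,0,9],[0,0,0]],[-1,[0,0,10],[0,0,0]],[-1,[0,0,10],[0,0,0]],[-1,[0,0,10],[0,0,0]],[-1,[0,0,10],[0,0,0]]]}}

```text
t: 12.32
position: [0.5165, -0.3056, 0.2964]
orientation: [-0.001, 0.884, 0.468, -0.0]
force: [0.4, 0.5, 0.3]
grip_width: 0.0855
```

```bash
cat > stand.py <<'E'
from h import *
import sys
def res(q,Y):
    ax=np.array([q[3],q[4],np.sqrt(1-q[3]**2-q[4]**2)]); r=Y-q[:3]; h=r@ax
    rad=np.linalg.norm(r-h[:,None]*ax,axis=1)
    e1=np.linalg.norm(r,axis=1)-.032
    e2=np.maximum(np.where(h>.112,rad-.014,rad-.012),h-.127)
    return np.where(np.abs(e1)<np.abs(e2),e1,e2)
def band(X,q):   # neck-surface circle centres by height, radius 12 mm
    out=[]
    for z0 in (.09,.11,.13,.15):
        Y=X[(np.abs(X[:,2]-z0)<.01)&(np.hypot(X[:,0]-q[0],X[:,1]-q[1])<.022)]
        if len(Y)<8: continue
        p=least_squares(lambda p:np.hypot(Y[:,0]-p[0],Y[:,1]-p[1])-.012,q[:2],loss="soft_l1",f_scale=.001).x
        out.append([z0,*p,len(Y)])
    return np.array(out)
for n in ("wrist","side","scene"):
    im,d,W=grab(n); save(n+"_"+sys.argv[1],im)
    X=W.reshape(-1,3); X=X[np.isfinite(X).all(1)]
    X=X[(np.hypot(X[:,0]-.517,X[:,1]+.306)<.05)&(X[:,2]>.04)&(X[:,2]<.185)]
    q=np.array([.517,-.306,.052,0,0.])
    for g in (.012,.006,.004):
        m=np.abs(res(q,X))<g; q=least_squares(res,q,args=(X[m],),loss="soft_l1",f_scale=.001).x
    print(n,m.sum(),"rms",np.sqrt(np.mean(res(q,X[m])**2)),"c",q[:3],"ax",q[3:],"lean",np.degrees(np.hypot(q[3],q[4])),"ring",np.array(fit_ring(W,.518,-.307,.045,.023)))
    print(band(X,q))
print(readout.state()['t'])
E
python3 stand.py 8
```

```text
wrist 4583 rms 0.0007408656160576236 c [ 0.5182 -0.307   0.0521] ax [ 0.0154 -0.0185] lean 1.3792608927510788 ring [   0.5167   -0.3061    0.0302 2156.    ]
[[  0.09     0.5178  -0.3068 400.    ]
 [  0.11     0.5189  -0.3079 171.    ]
 [  0.13     0.5191  -0.3082 218.    ]
 [  0.15     0.5192  -0.3085 242.    ]]
side 1338 rms 0.0010740376921730159 c [ 0.5189 -0.3069  0.052 ] ax [ 0.0122 -0.0122] lean 0.9848950935282778 ring [  0.5175  -0.3076   0.0299 669.    ]
[[  0.09     0.5187  -0.3074 133.    ]
 [  0.11     0.5193  -0.3076 106.    ]
 [  0.13     0.5196  -0.3079 113.    ]
 [  0.15     0.5198  -0.3083 114.    ]]
scene 777 rms 0.0015005364949696653 c [ 0.517  -0.3053  0.0515] ax [ 0.0022 -0.0148] lean 0.8573523460849506 ring [  0.5187  -0.3051   0.0288 399.    ]
[[ 0.09    0.518  -0.3059 80.    ]
 [ 0.11    0.5174 -0.3062 59.    ]
 [ 0.13    0.5177 -0.3066 67.    ]
 [ 0.15    0.5173 -0.3066 64.    ]]
12.4667
```

```bash
python3 -c "
import cv2,numpy as np
a=cv2.imread('pics/side_8.png')[180:330,270:470]; b=cv2.imread('pics/scene_8.png')[130:280,60:260]
cv2.imwrite('pics/c8.png',cv2.resize(np.hstack([a,b]),None,fx=2,fy=2,interpolation=cv2.INTER_CUBIC))"
```

```text
(no output)
```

View pics/c8.png

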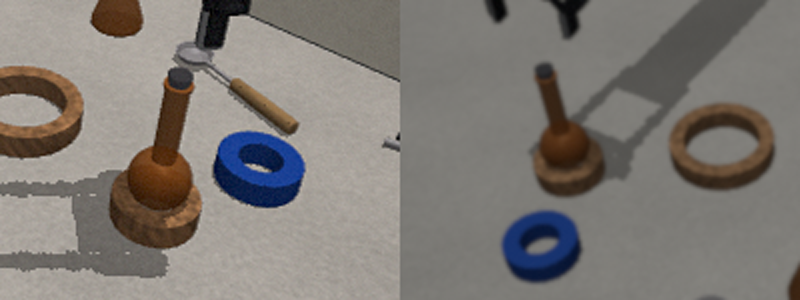

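The side crop (left) and scene crop (right) show the flask standing in the small ring with the gripper clear. The fits give a lean of about 1°, with the bulb centre 52 mm up. I'll wait about 1 s and check it is still before handing in.

Call:
{"method": "step_arm", "body": {"plan": [[-1,[0,0,2],[0,0,0]],[-1,[0,0,2],[0,0,0]],[-1,[0,0,2],[0,0,0]],[-1,[0,0,2],[0,0,0]],[-1,[0,0,2],[0,0,0]],[-1,[0,0,2],[0,0,0]],[-1,[0,0,2],[0,0,0]],[-1,[0,0,2],[0,0,0]],[-1,[0,0,2],[0,0,0]],[-1,[0,0,2],[0,0,0]]]}}

```text
t: 13.3
position: [0.517, -0.306, 0.3178]
orientation: [-0.0, 0.884, 0.468, 0.0]
force: [-0.0, -0.3, 0.1]
grip_width: 0.0855
```

```bash
python3 stand.py 9 | grep lean; python3 -c "
from h import *
print(ticket.close_job())"
```

```text
wrist 3897 rms 0.0007294435033909234 c [ 0.5182 -0.307   0.0521] ax [ 0.0157 -0.019 ] lean 1.409688240983857 ring [   0.5167   -0.3061    0.0302 1936.    ]
side 1338 rms 0.0010727119508265996 c [ 0.519  -0.3069  0.0522] ax [ 0.0107 -0.0119] lean 0.9178169045432765 ring [  0.5175  -0.3078   0.03   671.    ]
scene 777 rms 0.001424792707552532 c [ 0.517  -0.3054  0.0511] ax [ 0.0032 -0.0117] lean 0.6977232998069872 ring [  0.5189  -0.3054   0.0291 387.    ]
the job is handed in; nothing more can be done
None
```

The flask is standing by itself in the small cork ring, and I handed the job in at about 13.5 s of the 40 s. I gripped it by the neck at its 25° slant, lifted it straight out of the cradle and turned it upright on the way over. I lowered it in small steps to about 5 N of contact, eased off slightly, then opened the fingers and backed off upward.

**Last checks, repeated about 1 s apart:**
- **Flask:** its bulb centre is 51–52 mm up, so it is seated, and it did not move between the two checks.
- **Ring:** its top reads 29–30 mm all round the views, so it is flat, and it is within about 2 mm of the bulb's centre.
- **Robot:** the gripper is clear and touching nothing.

**Where the readings disagreed:** the remaining lean reads 1.4° on the wrist camera, 0.9° on the side camera and 0.7° on the scene camera. So the neck is roughly 1° off straight. A reading of 2.6° just after release, with the fingers still around the neck, was not borne out from farther away. Contact force was still 3.7 N just before I opened the fingers; I had aimed for about 1 N.

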